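# Sweep the biscotti ends off the chopping block into the scraps pan

## Task

Sweep the three loose biscotti ends off the chopping block into the steel scraps pan standing at one end of it, not into the white tub of whole biscotti at the other end. Push them along the block with the fingers, without picking any of them up, and leave the tart and the other things on the block standing where they are.

Things in the scene. Friction and masses are not known exactly. Their poses are not given: they have to be found in the camera images.
- block: pale, faintly striped wooden chopping block, 280 mm (x) by 400 mm (y) by 70 mm high, flat top without rims, fixed; origin at the centre of its underside on the table, so its top is 70 mm above it; its long way is its y axis, and x points away from the robot
- pan: open stainless steel scraps pan, empty, 176 x 160 mm outside (its x, y), rim 66 mm above the table (4 mm below the block's top), walls 3 mm, inner floor 3 to 5 mm up; fixed, against one of the two ends (+y or -y in the block's frame; which one varies) of the block, its near wall 3 mm from the block's end face, its yaw the block's, its centre 70 mm to the robot's side (-x) of the block's long centre line; origin at the centre of its underside, on the table
- tub: open white plastic tub with whole biscotti lying in it, 176 x 160 mm outside (its x, y), rim 66 mm above the table (4 mm below the block's top), walls 4 mm, inner floor 3 to 5 mm up; fixed, against one of the two ends (+y or -y in the block's frame; which one varies) of the block, its near wall 3 mm from the block's end face, its yaw the block's, its centre 70 mm to the robot's side (-x) of the block's long centre line; origin at the centre of its underside, on the table
- end_a: hard, brown chunk of biscotti, about 36 x 28 x 20 mm (x, y, z), 12 to 21 g, loose, lying on the near (robot-side) half of the chopping block at any yaw; origin at the centre of the chunk, z up at the start
- end_b: hard, brown chunk of biscotti, about 32 x 30 x 22 mm (x, y, z), 12 to 21 g, loose, lying on the near (robot-side) half of the chopping block at any yaw; origin at the centre of the chunk, z up at the start
- end_c: hard, brown chunk of biscotti, about 40 x 26 x 20 mm (x, y, z), 12 to 21 g, loose, lying on the near (robot-side) half of the chopping block at any yaw; origin at the centre of the chunk, z up at the start
- tart: round baked tart on the far half of the block, 110 mm across at the top, about 47 mm high, loose; origin at the centre of its underside
- jar: small amber spice jar with a red cap on the block beside the tart, 36 mm across, 55 mm high, loose; origin at the centre of its underside
- ramekin: small white ceramic bowl on the far half of the block, 66 mm across, 40 mm high, loose; origin at the centre of its underside
- cutter: plain steel ring cutter on the far half of the block, 60 mm across, 35 mm high, loose; origin at the centre of its underside

How it is judged (in metres and radians):
At the end, for the whole second after the job is handed in: All three biscotti ends lie at rest inside the steel scraps pan: each one's centre between the pan's walls and below 58 mm above its underside, so none lies on the rim or hangs half out (x of end_a in the frame of pan between -0.085 and 0.085 m and y of end_a in the frame of pan between -0.077 and 0.077 m and z of each of end_a, end_b, end_c in the frame of pan below 0.058 m and linear speed of each of end_a, end_b, end_c below 0.02 m/s and x of end_b in the frame of pan between -0.085 and 0.085 m and y of end_b in the frame of pan between -0.077 and 0.077 m and x of end_c in the frame of pan between -0.085 and 0.085 m and y of end_c in the frame of pan between -0.077 and 0.077 m); the robot touches nothing.
It fails at once if A biscotti end was picked up (its centre more than 105 mm above the table, 25 mm above where it lay) (height (world z) of any of end_a, end_b, end_c above 0.105 m).
It fails at once if Another thing on the block was disturbed: tart, jar, ramekin or cutter moved more than 30 mm, or jar or ramekin tipped (distance of any of tart, jar, ramekin, cutter from where it was at the start of the episode above 0.03 m or angle between any of jar, ramekin's own z axis and vertical above 0.5 rad).
It also fails if it takes over 61 s, if anything falls off the work surface, if the arm or the gripper's body presses on something with over 40 N, if the wrist force passes 120 N, or if a joint passes its speed limit or range.

## Robot

A 6-joint arm with a two-finger parallel gripper is mounted at the origin on the work surface. World frame = base frame: x ahead of the robot, y to its left, z up, the work surface at z = 0. Lengths are in m, angles in degrees, forces in N, time in s.
With the tool pointing down it reaches from about 0.35 to 0.875 m from the base axis. Payload 4.2 kg.
Tool frame: the origin (TCP) lies on the front face of the gripper's body, between the roots of the fingers; the fingertips stand 70 mm ahead of it and the grasp point (between the pads) lies 51 mm ahead of it (r.nose_length is the distance from the TCP to the fingertips, in m); z points along the fingers, y is the direction in which the jaws open and shut (so a half turn about z gives the same grasp; the last joint's range is limited). The gripper opens to 87 mm and grips with 3 to 60 N. Pads are 19 mm wide; open, the fingers measure 117 mm over their backs; the gripper's body (75 mm by 190 mm) begins 51 mm behind the grasp point.
Start: joints at [78.071, 22.042, 0.453, 0, -68.411, -14.817], TCP at [0.281, 0.558, 0.292] pointing down, gripper open.
Joint ranges: [-179.83, 179.83], [-69.29, 118.12], [-61.27, 80.66], [-181.25, 117.63], [-171.15, -9.14], [-177.46, 177.46]. Speed limits (degrees/s): [159.86, 159.86, 180, 180, 180, 180].

## Interface

Orientations are given as a 3x3 rotation matrix whose columns are the frame's x, y, z axes.
In Python, from station import telemetry, capture, order, r gives the robot as it stands.
- The arm moves only by the tool drive_tool, never from a script. Its argument "series" is a list of rows, each a list of 4 numbers: the shift along the tool's x, y, z as a fraction of full scale, then the turn about the tool's z as a fraction of full scale. In form: [[dx, dy, dz, turn], ...]. A call has 1 to 10 rows; each row is the pose to reach, as a shift and turn from the pose commanded when the call began, along the tool's axes at that moment; what a row does not reach only later rows make up. Full scale, the value 1, is 0.12 m for a shift and 2 rad for a turn. A row lasts 1/8 s, in which the tool goes at most 62.5 mm and 10.7 degrees, less where a joint would pass 70% of its speed; a pose out of reach is approached as far as the arm can. A call with a number of a shift or a turn outside -1 to 1 is refused whole. A call with a gripper value outside its range is refused whole. "fingers" is the finger opening in mm, from 0 to 87, set as the call begins (left out, the last holds). The fingers move at their own pace and stop on an object; the grip force is fixed at half the most. Time passes only in rows, so rows that repeat a pose let the fingers close. It gives the time, the measured TCP pose, the force and the opening at its end, in the units of the state.
- telemetry.sense(): the state, without advancing time (a new reading comes with each control period).
- capture(name): name is "scene" or "top" or "wrist"; returns a dict with "color" (480x640x3 uint8, blue, green, red), "fx", "fy", "cx", "cy" (pixels), "eye" and "attitude" of the camera in the world; the wrist camera has in their place "mount" (4x4, takes a point from camera to tool coordinates, whose origin is the TCP and whose axes are the flange's). Camera axes: x right, y up, looking along -z (the intrinsics and any distortion apply to the point x, -y, -z); pixel columns grow to the right and rows downward; lengths in m; the calibration is good to about 2 mm. A picture is of the moment at which its call begins: read the wrist's pose just before it. There is no depth.
- order.finish_job(): hands the job in, once; it reports no verdict.
The state is a dict: "time_s": time; "joints": joint angles; "joint_velocities": joint speeds; "effort": joint torques, N m; "tcp_pos": TCP position; "ee_rot": TCP orientation; "wrist_force": force on the tool from outside, world axes, zero at the start; "moment": the same for the moment, N m; "gripper_width": opening from 0.0 (shut) to 1.0 (fully open).
Only numpy, scipy, OpenCV 4.12 (cv2) and the standard library are available. Lean on these libraries where they do the work, as an engineer would, in place of code of your own. Each camera call takes 0.05 s, during which the arm holds its last target. There are 200 camera calls.

## Working session

There is one attempt and no reset: what is moved stays moved. The work goes in short steps, Python scripts to look and compute and a tool call to move; the robot and the scene stay as the last step left them, time stands still between calls to the robot, and variables do not carry over. Pictures are saved under pics/ and viewed, about 8 in all and at most 12, crops included, and the job is handed in when it is done.

Besides the shell and the picture viewer there is one more tool, called as a command line: name --pt "numbers of a row" for each row, then --argument value for the rest. drive_tool: Moves the arm, as the interface text tells. Shift numbers are shares of 0.12 m and turn numbers shares of 2 rad, none past 1 either way. Its arguments: {"type":"object","properties":{"series":{"type":"array","items":{"type":"array","items":{"type":"number","minimum":-1,"maximum":1}}},"fingers":{"type":"number"}},"required":["series"]}

```bash
mkdir -p pics; cat > h.py <<'E'
import numpy as np, cv2
from station import telemetry, capture, order, r
def shot(n,f):
    c=capture(n); cv2.imwrite('pics/'+f,c['color']); return c
def ray(c,u,v,z):
    R=np.array(c['attitude']);e=np.array(c['eye'])
    d=R@np.array([(u-c['cx'])/c['fx'],-(v-c['cy'])/c['fy'],-1])
    return e+d*(z-e[2])/d[2]
E
python3 - <<'E'
from h import *
s=telemetry.sense(); print(s['tcp_pos'],s['ee_rot'],s['time_s'])
for n in('top','scene'):
    c=shot(n,n+'1.png'); print(n,{k:v for k,v in c.items() if k!='color'})
E
```

```text
[0.2810335  0.55775259 0.29114726] [[ 8.92921068e-01 -4.50212335e-01 -9.05598554e-04]
 [-4.50213239e-01 -8.92918901e-01 -1.96872297e-03]
 [ 7.77172973e-05  2.16562667e-03 -9.99997652e-01]] 0.0
top {'fx': 463.8182888497257, 'fy': 463.8182888497257, 'cx': 324.6262001439671, 'cy': 244.31954859645705, 'eye': array([0.48024015, 0.01205386, 0.83576847]), 'attitude': array([[-0.01420239,  0.99245078, -0.12181851],
       [-0.99986117, -0.01303439,  0.01037961],
       [ 0.00871342,  0.12194902,  0.99249812]])}
scene {'fx': 505.99857713834683, 'fy': 505.99857713834683, 'cx': 313.88895778363644, 'cy': 239.8107494089862, 'eye': array([ 1.08994042, -0.03753413,  0.97952049]), 'attitude': array([[ 0.08286709, -0.86267625,  0.49892157],
       [ 0.99651894,  0.06715334, -0.04940062],
       [ 0.0091125 ,  0.50127848,  0.86523803]])}
```

View pics/top1.png

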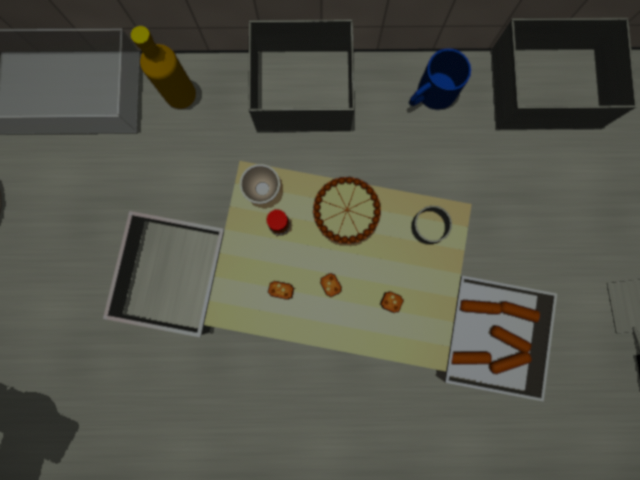

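View pics/scene1.png

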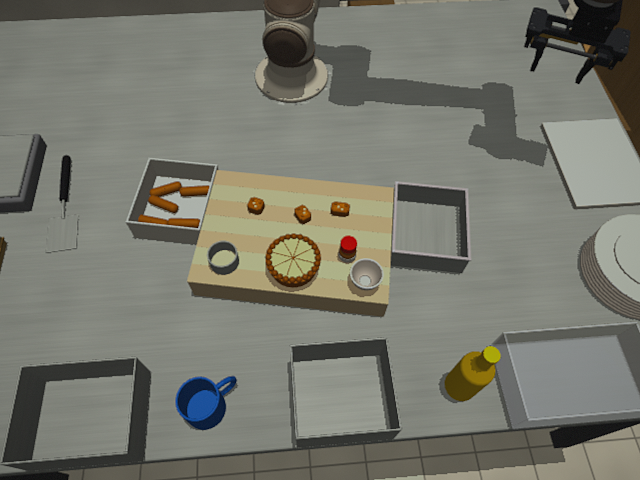

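The top view has the steel pan on the left (+y), with corners near (131,213), (222,229), (200,334) and (106,318). The tub of biscotti is on the right. The ends are at (281,290), (331,285) and (392,302), and the jar is at (277,220), on the far side of the lane.

```bash
python3 - <<'E'
from h import *
c=capture('top')
P={}
for n,u,v,z in [('b1',239,162,.07),('b2',471,204,.07),('b3',446,370,.07),('b4',206,327,.07),('e1',281,290,.08),('e2',331,285,.08),('e3',392,302,.08),('jar',277,220,.125),('ram',261,185,.11),('tart',347,210,.117),('cut',431,225,.105),('p1',131,213,.066),('p2',222,229,.066),('p3',200,334,.066),('p4',106,318,.066)]:
    P[n]=ray(c,u,v,z)[:2]
L=lambda a,b:np.linalg.norm(P[a]-P[b])
print('sides',L('b1','b2'),L('b3','b4'),L('b1','b4'),L('b2','b3'))
o=(P['b1']+P['b2']+P['b3']+P['b4'])/4
d=(P['b1']+P['b4']-P['b2']-P['b3']);yaw=np.arctan2(-d[0],d[1]);print('o',o,'yaw',np.degrees(yaw))
R=np.array([[np.cos(yaw),-np.sin(yaw)],[np.sin(yaw),np.cos(yaw)]])
for n in P: print(n,P[n].round(4),((P[n]-o)@R).round(4))
s=telemetry.sense();print(s['time_s'])
E
```

```text
sides 0.398733790416361 0.39453625535451864 0.28018850141368046 0.2775804308982131
o [ 0.54131354 -0.0216386 ] yaw -11.014116865072765
b1 [0.7169 0.1474] [0.1401 0.1995]
b2 [ 0.6395 -0.2437] [ 0.1388 -0.1992]
b3 [ 0.3674 -0.1889] [-0.1388 -0.1974]
b4 [0.4415 0.1986] [-0.1401  0.1971]
e1 [0.4993 0.0759] [-0.0598  0.0877]
e2 [ 0.5063 -0.0053] [-0.0375  0.0094]
e3 [ 0.4775 -0.1036] [-0.047  -0.0926]
jar [0.6065 0.078 ] [0.0449 0.1103]
ram [0.6663 0.1049] [0.0985 0.1481]
tart [ 0.6225 -0.0315] [0.0816 0.0058]
cut [ 0.5988 -0.1661] [ 0.084  -0.1308]
p1 [0.632  0.3285] [0.0221 0.361 ]
p2 [0.6028 0.1756] [0.0227 0.2054]
p3 [0.4302 0.2092] [-0.1532  0.2053]
p4 [0.4582 0.3628] [-0.1551  0.3615]
0.15
```

drive_tool --pt "0.3 0.3 0 0.09" --pt "0.6 0.6 0 0.18" --pt "0.9 0.9 0 0.27" --pt "1 1 0 0.36" --pt "1 1 0 0.45" --pt "1 1 0 0.54" --pt "1 1 0 0.63" --pt "1 1 0 0.648" --pt "1 1 0 0.648" --fingers 14

```text
time_s: 1.27
tcp_pos: [0.3343, 0.3969, 0.2921]
ee_rot: [[-0.189, -0.982, -0.0], [-0.982, 0.189, -0.0], [0.0, 0.0, -1.0]]
wrist_force: [0.1, 0.1, 0.4]
gripper_width: 0.175
```

```bash
cat >> h.py <<'E'
O=np.array([.5413,-.0216]); Y=np.radians(-11.0)
RB=np.array([[np.cos(Y),-np.sin(Y)],[np.sin(Y),np.cos(Y)]])
def where():
    s=telemetry.sense(); p=s['tcp_pos']; T=np.array(s['ee_rot'])
    print('t',s['time_s'],'blk',((p[:2]-O)@RB).round(4),'tipz',round(p[2]-.07,4),'j',np.round(s['joints'],1),'F',np.round(s['wrist_force'],1),'w',s['gripper_width'])
    print('yaw of tool x',np.degrees(np.arctan2(T[1,0],T[0,0])),'T',T[2].round(3))
def to(bx,by,tipz):
    s=telemetry.sense(); p=np.r_[O+RB@[bx,by],tipz+.07]
    print('shift frac',(np.array(s['ee_rot']).T@(p-s['tcp_pos'])/.12).round(3))
E
python3 -c "
from h import *
where(); to(-.06,.048,.2)"
```

```text
t 1.275 blk [-0.283   0.3713] tipz 0.2221 j [ 67.8  11.7 -14.3  -0.  -64.  -78.7] F [0.1 0.1 0.4] w 0.17546834606199635
yaw of tool x -100.8811473928103 T [ 0.  0. -1.]
shift frac [ 2.698 -1.853  0.185]
```

drive_tool --pt "0.3 -0.3 0 0" --pt "0.6 -0.6 0 0" --pt "0.9 -0.9 0 0" --pt "1 -1 0 0" --pt "1 -1 0 0"

```text
time_s: 1.9
tcp_pos: [0.4297, 0.2558, 0.2922]
ee_rot: [[-0.192, -0.981, -0.0], [-0.981, 0.192, 0.0], [-0.0, 0.0, -1.0]]
wrist_force: [-0.0, -0.4, -0.1]
gripper_width: 0.16
```

drive_tool --pt "0.3 -0.3 0 0" --pt "0.6 -0.6 0 0" --pt "0.9 -0.85 0 0" --pt "1 -0.85 0 0" --pt "1 -0.85 0 0"

```text
time_s: 2.52
tcp_pos: [0.506, 0.1195, 0.2921]
ee_rot: [[-0.19, -0.982, -0.0], [-0.982, 0.19, 0.0], [-0.0, 0.0, -1.0]]
wrist_force: [0.2, -0.2, 0.1]
gripper_width: 0.161
```

drive_tool --pt "0.35 0 0.3 0" --pt "0.7 0 0.6 0" --pt "0.7 0 0.8 0" --pt "0.7 0 0.8 0" --pt "0.7 0 0.8 0"

```text
time_s: 3.15
tcp_pos: [0.4913, 0.038, 0.1974]
ee_rot: [[-0.188, -0.982, 0.002], [-0.982, 0.188, 0.001], [-0.001, -0.002, -1.0]]
wrist_force: [0.1, -0.2, 0.5]
gripper_width: 0.166
```

```bash
python3 - <<'E'
from h import *
where(); to(-.06,.048,.075)
c=shot('wrist','w1.png'); s=telemetry.sense()
T=np.eye(4);T[:3,:3]=s['ee_rot'];T[:3,3]=s['tcp_pos'];print(np.array(c['mount']).round(3).tolist(),c['fx'],c['cx'],c['cy'])
E
```

```text
t 3.15 blk [-0.0605  0.049 ] tipz 0.1274 j [ 23.4  14.7 -25.6   0.  -49.6 -34.2] F [ 0.1 -0.2  0.5] w 0.16613460791775553
yaw of tool x -100.85548541045804 T [-0.001 -0.002 -1.   ]
shift frac [ 0.008 -0.003  0.437]
[[-0.0, 0.963, 0.268, 0.074], [1.0, 0.001, -0.001, 0.001], [-0.001, 0.268, -0.963, -0.093], [0.0, 0.0, 0.0, 1.0]] 387.7324274694971 317.58424843524614 235.63512299919418
```

View pics/w1.png

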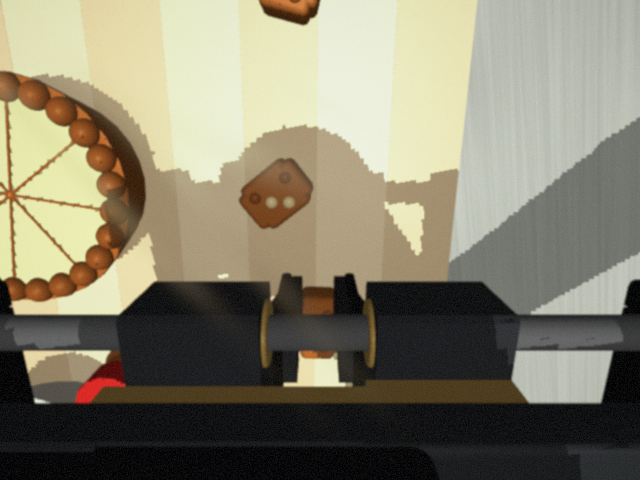

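The wrist view has e1 centred in line with the fingers at (318,322). e2 is clear of them at (276,193). I'll go down between the two.

drive_tool --pt "0 0 0.15 0" --pt "0 0 0.3 0" --pt "0 0 0.4 0" --pt "0 0 0.43 0" --pt "0 0 0.43 0" --pt "0 0 0.43 0"

```text
time_s: 3.95
tcp_pos: [0.4909, 0.0367, 0.1453]
ee_rot: [[-0.191, -0.982, 0.001], [-0.982, 0.191, 0.0], [-0.001, -0.001, -1.0]]
wrist_force: [1.5, 0.7, 0.7]
gripper_width: 0.157
```

drive_tool --pt "-0.1 0 0 0" --pt "-0.2 0 0 0" --pt "-0.3 0 0 0" --pt "-0.4 0 0 0" --pt "-0.5 0 0 0" --pt "-0.6 0 0 0" --pt "-0.7 0 0 0" --pt "-0.8 0 0 0" --pt "-0.9 0 0 0" --pt "-1 0 0 0"

```text
time_s: 5.2
tcp_pos: [0.5135, 0.1551, 0.1446]
ee_rot: [[-0.191, -0.982, -0.0], [-0.982, 0.191, -0.0], [0.0, 0.0, -1.0]]
wrist_force: [-0.2, -0.5, 0.2]
gripper_width: 0.163
```

```bash
python3 - <<'E'
from h import *
where(); to(-.06,.215,.075); shot('top','t2.png')
E
```

```text
t 5.2 blk [-0.061   0.1682] tipz 0.0746 j [ 34.1  22.5 -23.   -0.  -44.5 -45.1] F [-0.2 -0.5  0.2] w 0.16261104282089686
yaw of tool x -101.00273705005866 T [ 0.  0. -1.]
shift frac [-0.39  -0.008 -0.003]
```

View pics/t2.png

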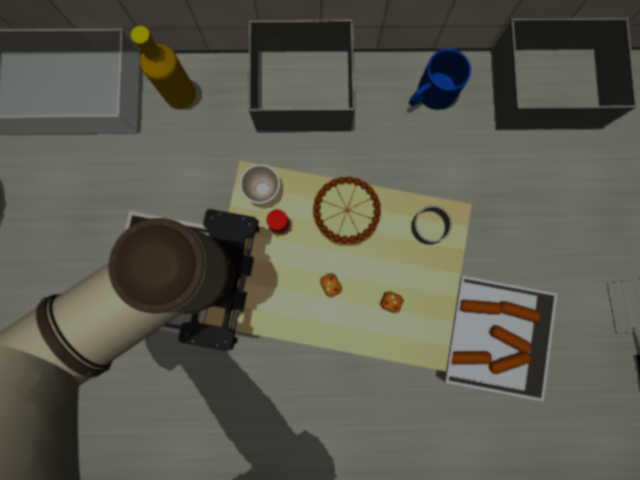

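e1 has been pushed out of view ahead of the fingers, and the other things haven't moved. I'll continue over the rim, back off, lift, then go to e2.

drive_tool --pt "-0.1 0 0 0" --pt "-0.2 0 0 0" --pt "-0.3 0 0 0" --pt "-0.4 0 0 0" --pt "-0.5 0 0 0" --pt "-0.55 0 0 0" --pt "-0.55 0 0 0" --pt "-0.35 0 0 0" --pt "-0.25 0 -0.3 0" --pt "-0.25 0 -0.5 0"

```text
time_s: 6.5
tcp_pos: [0.5185, 0.1815, 0.2058]
ee_rot: [[-0.193, -0.981, -0.0], [-0.981, 0.193, -0.0], [0.0, 0.0, -1.0]]
wrist_force: [0.3, 0.2, -0.1]
gripper_width: 0.163
```

```bash
python3 - <<'E'
from h import *
where(); to(-.0395,-.034,.135)
E
```

```text
t 6.5 blk [-0.0611  0.195 ] tipz 0.1358 j [ 36.2  19.3 -17.2   0.  -53.5 -47.3] F [ 0.3  0.2 -0.1] w 0.16266895481694826
yaw of tool x -101.11603286854562 T [ 0.  0. -1.]
shift frac [ 1.908 -0.184  0.007]
```

drive_tool --pt "0.3 0 0 0" --pt "0.6 -0.1 0 0" --pt "0.9 -0.18 0 0" --pt "0.95 -0.18 0 0" --pt "0.95 -0.18 0 0"

```text
time_s: 7.12
tcp_pos: [0.5181, 0.0668, 0.2047]
ee_rot: [[-0.192, -0.981, -0.0], [-0.981, 0.192, 0.0], [-0.0, 0.0, -1.0]]
wrist_force: [0.3, 0.1, -0.6]
gripper_width: 0.16
```

drive_tool --pt "0.3 0 0 0" --pt "0.6 0 0 0" --pt "0.9 0 0 0" --pt "0.95 0 0 0" --pt "0.95 0 0.15 0" --pt "0.95 0 0.3 0" --pt "0.95 0 0.45 0" --pt "0.95 0 0.5 0" --pt "0.95 0 0.5 0"

```text
time_s: 8.25
tcp_pos: [0.4971, -0.0435, 0.1446]
ee_rot: [[-0.19, -0.982, -0.0], [-0.982, 0.19, -0.0], [0.0, 0.0, -1.0]]
wrist_force: [-0.0, 0.1, -0.1]
gripper_width: 0.162
```

drive_tool --pt "-0.1 0 0 0" --pt "-0.2 0 0 0" --pt "-0.3 0 0 0" --pt "-0.4 0 0 0" --pt "-0.5 0 0 0" --pt "-0.6 0 0 0" --pt "-0.7 0 0 0" --pt "-0.8 0 0 0" --pt "-0.9 0 0 0" --pt "-1 0 0 0"

```text
time_s: 9.5
tcp_pos: [0.5198, 0.0744, 0.1446]
ee_rot: [[-0.191, -0.982, -0.0], [-0.982, 0.191, -0.0], [0.0, 0.0, -1.0]]
wrist_force: [-0.3, -1.1, 0.0]
gripper_width: 0.158
```

```bash
python3 - <<'E'
from h import *
where(); to(-.045,.23,.075); c=shot('scene','s2.png')
cv2.imwrite('pics/s2c.png',cv2.resize(c['color'][130:330,110:490],None,fx=2,fy=2))
E
```

```text
t 9.5 blk [-0.0394  0.0902] tipz 0.0746 j [ 25.9  21.6 -24.6  -0.  -43.8 -36.9] F [-0.3 -1.1  0. ] w 0.15795515285761794
yaw of tool x -100.99923687959922 T [ 0.  0. -1.]
shift frac [-1.165  0.047 -0.003]
```

View pics/s2c.png

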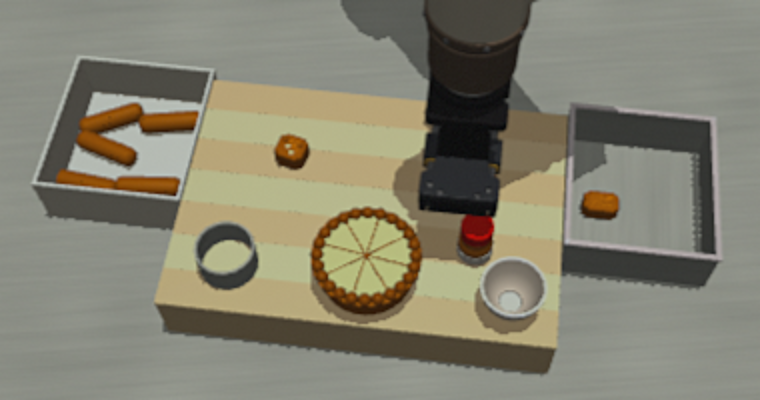

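e1 lies in the pan at crop pixel (600,205), e2 is hidden ahead of the fingers, and nothing else has moved. I'll go on pushing with a slight bias toward the robot side.

drive_tool --pt "-0.1 0 0 0" --pt "-0.2 0.02 0 0" --pt "-0.3 0.04 0 0" --pt "-0.4 0.06 0 0" --pt "-0.5 0.08 0 0" --pt "-0.6 0.1 0 0" --pt "-0.7 0.1 0 0" --pt "-0.8 0.1 0 0" --pt "-0.9 0.1 0 0" --pt "-1 0.1 0 0"

```text
time_s: 10.8
tcp_pos: [0.531, 0.1946, 0.1446]
ee_rot: [[-0.191, -0.982, 0.0], [-0.982, 0.191, 0.0], [-0.0, -0.0, -1.0]]
wrist_force: [0.3, -0.2, 0.1]
gripper_width: 0.161
```

drive_tool --pt "-0.08 0 0 0" --pt "-0.16 0 0 0" --pt "-0.2 0 0 0" --pt "-0.2 0 0 0" --pt "0 0 0 0" --pt "0.1 0 -0.3 0" --pt "0.1 0 -0.5 0" --pt "0.1 0 -0.5 0"

```text
time_s: 11.8
tcp_pos: [0.529, 0.181, 0.2067]
ee_rot: [[-0.192, -0.981, 0.004], [-0.981, 0.192, 0.002], [-0.003, -0.003, -1.0]]
wrist_force: [-1.0, 0.3, 0.4]
gripper_width: 0.158
```

drive_tool --pt "0.3 0 0 0" --pt "0.6 0 0 0" --pt "0.9 0 0 0" --pt "1 0 0 0" --pt "1 0 0 0"

```text
time_s: 12.42
tcp_pos: [0.5052, 0.0633, 0.2042]
ee_rot: [[-0.192, -0.981, -0.001], [-0.981, 0.192, -0.0], [0.0, 0.001, -1.0]]
wrist_force: [-0.0, -0.3, -0.3]
gripper_width: 0.16
```

```bash
python3 - <<'E'
from h import *
where(); to(-.048,-.137,.135); c=shot('scene','s3.png')
cv2.imwrite('pics/s3c.png',cv2.resize(c['color'][130:330,110:490],None,fx=2,fy=2))
E
```

```text
t 12.425 blk [-0.0516  0.0765] tipz 0.1342 j [ 25.4  15.8 -22.8  -0.  -51.5 -36.5] F [-0.  -0.3 -0.3] w 0.16020500909998453
yaw of tool x -101.09305204662651 T [ 0.     0.001 -1.   ]
shift frac [ 1.779 -0.033 -0.006]
```

View pics/s3c.png

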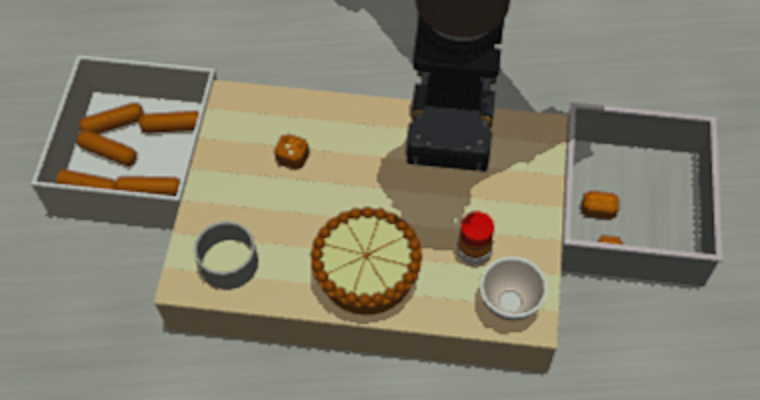

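e2 is in the pan too, at crop pixel (608,240) by the far wall. e3 remains at (291,150). I'll push it with more bias toward the robot side so it drops clear of the other two.

drive_tool --pt "0.3 0 0 0" --pt "0.6 0 0 0" --pt "0.85 -0.03 0 0" --pt "0.85 -0.03 0 0"

```text
time_s: 12.98
tcp_pos: [0.4898, -0.0371, 0.2044]
ee_rot: [[-0.192, -0.981, -0.0], [-0.981, 0.192, 0.0], [0.0, 0.0, -1.0]]
wrist_force: [-0.4, -0.7, -1.0]
gripper_width: 0.161
```

drive_tool --pt "0.3 0 0 0" --pt "0.6 0 0 0" --pt "0.9 0 0 0" --pt "0.95 0 0 0" --pt "0.95 0 0.15 0" --pt "0.95 0 0.3 0" --pt "0.95 0 0.45 0" --pt "0.95 0 0.5 0" --pt "0.95 0 0.5 0"

```text
time_s: 14.1
tcp_pos: [0.4684, -0.1478, 0.1445]
ee_rot: [[-0.189, -0.982, -0.0], [-0.982, 0.189, -0.0], [0.0, 0.0, -1.0]]
wrist_force: [0.6, 0.1, 0.5]
gripper_width: 0.159
```

drive_tool --pt "-0.1 0 0 0" --pt "-0.2 0 0 0" --pt "-0.3 0 0 0" --pt "-0.4 0 0 0" --pt "-0.5 0.02 0 0" --pt "-0.6 0.03 0 0" --pt "-0.7 0.04 0 0" --pt "-0.8 0.05 0 0" --pt "-0.9 0.06 0 0" --pt "-1 0.07 0 0"

```text
time_s: 15.35
tcp_pos: [0.4827, -0.0284, 0.1446]
ee_rot: [[-0.191, -0.982, -0.0], [-0.982, 0.191, -0.0], [0.0, 0.0, -1.0]]
wrist_force: [0.1, 0.0, -0.1]
gripper_width: 0.159
```

drive_tool --pt "-0.1 0.01 0 0" --pt "-0.2 0.02 0 0" --pt "-0.3 0.03 0 0" --pt "-0.4 0.04 0 0" --pt "-0.5 0.05 0 0" --pt "-0.6 0.06 0 0" --pt "-0.7 0.07 0 0" --pt "-0.8 0.08 0 0" --pt "-0.9 0.09 0 0" --pt "-1 0.1 0 0"

```text
time_s: 16.6
tcp_pos: [0.4938, 0.0917, 0.1447]
ee_rot: [[-0.191, -0.982, 0.0], [-0.982, 0.191, -0.0], [0.0, -0.0, -1.0]]
wrist_force: [-0.5, -0.5, 0.5]
gripper_width: 0.162
```

```bash
python3 - <<'E'
from h import *
where(); to(-.07,.23,.075); c=shot('scene','s4.png')
cv2.imwrite('pics/s4c.png',cv2.resize(c['color'][130:330,110:490],None,fx=2,fy=2))
E
```

```text
t 16.6 blk [-0.0683  0.1022] tipz 0.0747 j [ 29.1  19.8 -27.7   0.  -42.5 -40.1] F [-0.5 -0.5  0.5] w 0.16217437756832745
yaw of tool x -100.99989897297834 T [ 0. -0. -1.]
shift frac [-1.065  0.014 -0.003]
```

View pics/s4c.png

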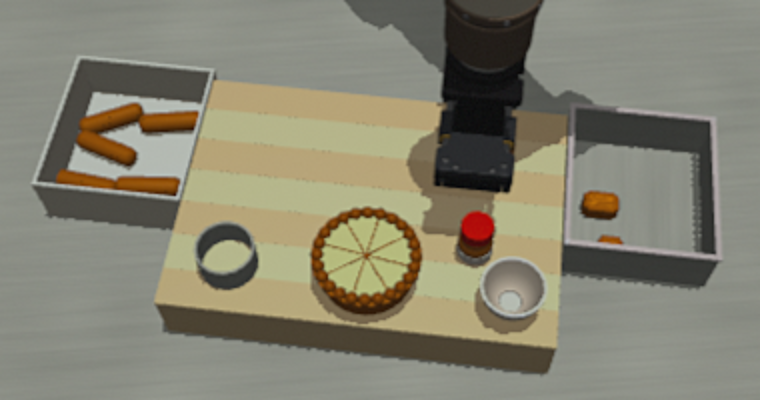

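e3 is no longer where it was, so it's being pushed ahead of the fingers, hidden from this camera. I'll finish the push, lift and look.

drive_tool --pt "-0.1 0 0 0" --pt "-0.2 0 0 0" --pt "-0.3 0 0 0" --pt "-0.4 0 0 0" --pt "-0.5 0 0 0" --pt "-0.6 0 0 0" --pt "-0.7 0 0 0" --pt "-0.8 0 0 0" --pt "-0.9 0 0 0" --pt "-1 0 0 0"

```text
time_s: 17.9
tcp_pos: [0.5168, 0.2095, 0.1446]
ee_rot: [[-0.191, -0.982, 0.0], [-0.982, 0.191, 0.0], [-0.0, -0.0, -1.0]]
wrist_force: [-0.3, -0.1, -0.3]
gripper_width: 0.162
```

drive_tool --pt "-0.08 0 0 0" --pt "-0.1 0 0 0" --pt "-0.1 0 0 0" --pt "0.1 0 0 0" --pt "0.3 0 -0.3 0" --pt "0.6 0 -0.6 0" --pt "0.9 0 -0.8 0" --pt "1 0 -0.8 0" --pt "1 0 -0.8 0"

```text
time_s: 19.02
tcp_pos: [0.4929, 0.0896, 0.24]
ee_rot: [[-0.193, -0.981, -0.001], [-0.981, 0.193, -0.0], [0.0, 0.001, -1.0]]
wrist_force: [-1.4, 0.2, -0.2]
gripper_width: 0.161
```

```bash
python3 - <<'E'
from h import *
where(); a=shot('scene','s5.png')['color']; b=shot('top','t5.png')['color']
cv2.imwrite('pics/f.png',np.hstack([cv2.resize(a[160:300,360:500],(400,400)),cv2.resize(b[190:350,90:250],(400,400))]))
E
```

```text
t 19.025 blk [-0.0688  0.1   ] tipz 0.17 j [ 28.9  12.7 -21.1  -0.  -56.3 -40. ] F [-1.4  0.2 -0.2] w 0.16071381611863464
yaw of tool x -101.12707665526011 T [ 0.     0.001 -1.   ]
```

View pics/f.png

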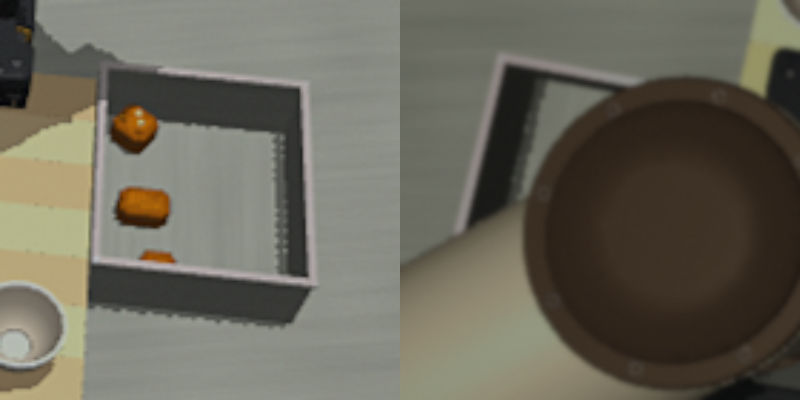

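All three ends show inside the pan in the left panel, at (135,128), (143,207) and (157,257). The top view on the right is blocked by the arm, so I'll clear it for one last check.

drive_tool --pt "0.3 0 -0.1 0" --pt "0.6 0 -0.2 0" --pt "0.9 0 -0.3 0" --pt "1 0 -0.3 0" --pt "1 0 -0.3 0"

```text
time_s: 19.75
tcp_pos: [0.4708, -0.0267, 0.2757]
ee_rot: [[-0.191, -0.982, -0.002], [-0.982, 0.191, -0.0], [0.0, 0.002, -1.0]]
wrist_force: [0.4, -0.3, -0.5]
gripper_width: 0.157
```

drive_tool --pt "0.3 0 0 0" --pt "0.6 0 0 0" --pt "0.9 0 0 0" --pt "1 0 0 0" --pt "1 0 0 0" --pt "1 0 0 0"

```text
time_s: 20.5
tcp_pos: [0.4483, -0.1437, 0.2764]
ee_rot: [[-0.19, -0.982, -0.0], [-0.982, 0.19, 0.0], [-0.0, 0.0, -1.0]]
wrist_force: [-0.4, -0.2, -0.4]
gripper_width: 0.159
```

```bash
python3 - <<'E'
from h import *
where(); b=shot('top','t6.png')['color']
cv2.imwrite('pics/f6.png',cv2.resize(b[150:350,90:350],(780,600)))
E
```

```text
t 20.5 blk [-0.068  -0.1376] tipz 0.2064 j [  2.1   7.7 -21.7  -0.  -60.6 -13. ] F [-0.4 -0.2 -0.4] w 0.15850848293047948
yaw of tool x -100.92863094715386 T [-0.  0. -1.]
```

View pics/f6.png

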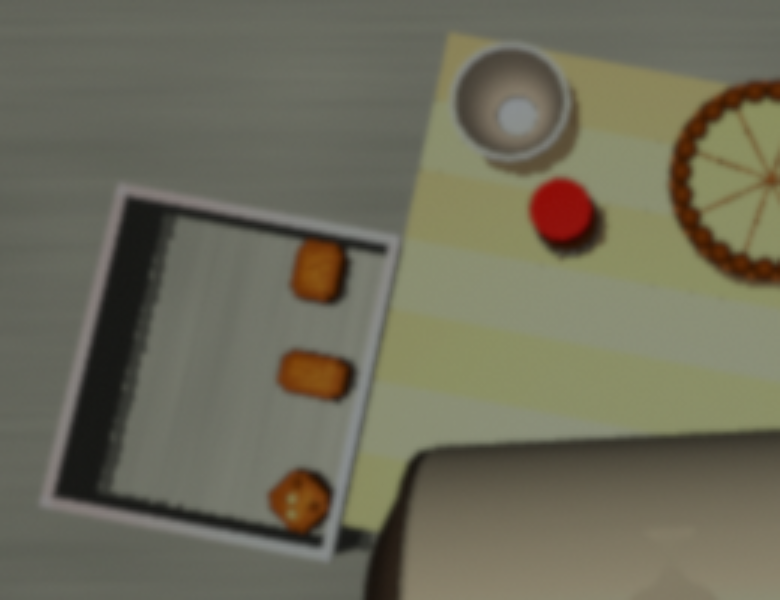

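All three ends lie flat on the pan floor, at (320,270), (315,375) and (300,500). The ramekin, jar and tart haven't moved.

```bash
python3 -c "
from h import *
print(order.finish_job())"
```

```text
the job is handed in; nothing more can be done
None
```

All three biscotti ends are in the steel scraps pan, and I handed the job in at about 20.5 s of the 61 s allowed. I pushed them along the block one at a time with the fingers nearly shut, without picking any up.

- **Ends:** the last top view shows all three lying on the pan floor, inside the walls. I judged this by eye from the last scene and top pictures and did not compute each end's position in the pan's frame.
- **Other things on the block:** the ramekin, jar and tart stand where they were in that last view. The cutter was outside that crop and I last saw it unmoved at 16.6 s, just before the final push. The arm did not go near it after that.
- **Robot:** it was clear of everything, about 0.2 m above the table. Every wrist-force reading I took was under 2 N.
- **Checks that failed:** one top view was blocked by the arm, so I moved the arm clear and took it again. No checks disagreed.

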